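Fetch the ring cutter from its canister

TASK

Two deep pale canisters with flared mouths stand on the table; one holds a soap, the other a steel ring cutter. Lift the ring cutter out of its canister by reaching in and holding it from the inside, and set it down gently, standing flat in the shallow wooden tray. Leave both canisters standing where they are.

Things in the scene. Friction and masses are not known exactly. Their poses are not given: they have to be found in the camera images.
- cutter: Steel ring: round tube open at both ends, 48 mm high, outer diameter 66 mm (70 at the rolled top rim), inner 60 mm, about 100 g. Stands loose on its canister's floor, no room for a finger outside it: put closed fingers in, then open them against its wall. Fingertips 15 to 22 mm below its top hold well; much deeper, the gripper meets the canister's mouth. Origin: centre of underside, z up.
- canister: The pale off-white round canister that holds the cutter: 82 mm high, straight up to 50 mm (outer diameter 86 mm, inner 80 mm), then flaring to the mouth (outer 112 mm, inner 106 mm at the rim), wall 3 mm, floor 5 mm thick, so 77 mm deep; loose, about 0.9 kg. Origin at the centre of its underside, z up. The cutter's top lies 29 mm below the canister's rim.
- other_canister: An identical pale canister that holds a round grey rose-shaped soap (69 mm wide, 34 mm high) and is to be left alone. Which canister stands on the left varies. Origin at the centre of its underside, z up.
- tray: Square shallow tray of brown wood, fixed to the table, 142 x 142 mm outside, 130 x 130 mm inside, walls 16 mm high and 6 mm thick, floor 6 mm thick. Origin at the centre of its underside, z up, x and y parallel to its walls.
Not all that is in view belongs to the job. There is more than one size of the tray; the one meant has the size given above. Leave any purple look-alike of the canister alone.

How it is judged:
By the outcome, as a careful person would: the job done as asked, in the order asked, and still so for the second after the job is handed in, with the robot touching nothing.
It also fails if it takes over 40 s, if anything falls off the work surface, if the arm or the gripper's body presses on something with over 40 N, if the wrist force passes 120 N, or if a joint passes its speed limit or range.

ROBOT

A 6-joint arm with a two-finger parallel gripper is mounted at the origin on a cart in front of the work surface, level with it; the furniture and walls round the work are solid. World frame = base frame: x ahead of the robot, y to its left, z up, the work surface at z = 0. Lengths are in mm, angles in rad, forces in N, time in s.
With the tool pointing down it reaches from about 400 to 925 mm from the base axis. Payload 12.5 kg.
Tool frame: the origin (TCP) lies midway between the tips of the shut fingers; the grasp point (between the pads) lies 19 mm behind it (env.tcp_to_grasp is the distance from the TCP to the grasp point, in mm); z points along the fingers, y is the line along which they close (so a half turn about z gives the same grasp; the last joint's range is limited). The gripper opens to 95 mm and grips with 3 to 60 N. Pads are 20 mm wide; open, the fingers measure 119 mm over their backs; the gripper's body (75 mm by 180 mm) begins 59 mm behind the grasp point.
Start: joints at [1.119, 0.491, 1.559, -0, 1.092, -0.106], TCP at [211.828, 588.027, 214.661] pointing down, gripper open.
Joint ranges: [-3.1, 3.1], [-0.84, 2.19], [0.05, 2.79], [-1.13, 4.28], [0.06, 2.93], [-2.69, 2.69]. Speed limits (rad/s): [2.22, 2.22, 2.79, 3.14, 3.14, 3.14].

INTERFACE

Orientations are given as [roll, pitch, yaw] about the fixed x, y, z axes, in that order (R = Rz(yaw) Ry(pitch) Rx(roll)).
In Python, from cell import env gives the robot as it stands. The module is installed in compiled form; this text tells all that it offers.
- The arm moves only by the tool step_arm, never from a script. Its argument "plan" is a list that holds one entry, the list of rows, each a list of 5 numbers: the shift along the tool's x, y, z in mm, then the turn about the tool's z in degrees, then the opening, from -1 (shut) to 1 (fully open). A call has 1 to 8 rows; each row is the pose to reach, as a shift and turn from the pose commanded when the call began, along the tool's axes at that moment; what a row does not reach only later rows make up. A row lasts 1/12 s, in which the tool goes at most 41.7 mm and 7.16 degrees, less where a joint would pass 70% of its speed; a pose out of reach is approached as far as the arm can. A call with a gripper value outside its range is refused whole. The fingers move at their own pace and stop on an object; the grip force is fixed at half the most. Time passes only in rows, so rows that repeat a pose let the fingers close. It gives the time, the measured TCP pose, the force, the opening and the grip force at its end, in the units of the state.
- env.state(): the state, without advancing time (a new reading comes with each control period).
- env.read_camera(name): name is "scene" or "top" or "wrist"; returns the picture (400x640x3 uint8, blue, green, red); there is no depth.
- env.get_calibration(name): a dict with "K" (3x3 intrinsics, pixels), "extrinsics" (4x4, takes a point from world to camera coordinates). Camera axes: x right, y up, looking along -z (the intrinsics and any distortion apply to the point x, -y, -z); pixel columns grow to the right and rows downward; lengths in mm; the calibration is good to about 2 mm. The wrist camera is an equidistant fisheye: a pixel r from the principal point sees the ray r / f radians off the axis. A picture is of the moment at which its call begins: read the wrist's pose just before it. get_calibration takes no time and is no camera call; for the wrist camera it gives the pose at the moment of the call.
- env.job_done(): hands the job in; it is judged then, once.
The state is a dict: "t": time; "joints": joint angles; "qvel": joint speeds; "tau": joint torques, N m; "eef_pos": TCP position; "tcp_rot": TCP orientation; "ft_force": force on the tool from outside, world axes, zero at the start; "moment": the same for the moment, N m; "opening": opening from 0.0 (shut) to 1.0 (fully open); "grip_force": force on a finger pad.
Only numpy, scipy, OpenCV 4.12 (cv2) and the standard library are available. Lean on these libraries where they do the work, as an engineer would, in place of code of your own. Each camera call takes 0.05 s, during which the arm holds its last target. There are 200 camera calls.

## Working session

There is one attempt and no reset: what is moved stays moved. The work goes in short steps, Python scripts to look and compute and a tool call to move; the robot and the scene stay as the last step left them, time stands still between calls to the robot, and variables do not carry over. Pictures are saved under pics/ and viewed, at most 10 in all, crops included, and the job is handed in when it is done.

Besides the shell and the picture viewer there is one more tool, called as name([rows], argument=value, ...), one row to a line, values as JSON. step_arm: Moves the arm, as the interface text tells. Its arguments: {"type":"object","properties":{"plan":{"type":"array"}},"required":["plan"]}

```bash
mkdir -p pics; python3 - <<'E'
from cell import env
import cv2, numpy as np
s=env.state(); print({k:np.round(v,3).tolist() for k,v in s.items()})
for n in("scene","top","wrist"):
    c=env.get_calibration(n); print(n,{k:np.round(v,3).tolist() for k,v in c.items()})
    cv2.imwrite(f"pics/{n}0.png",env.read_camera(n))
E
```

```text
{'t': 0.0, 'joints': [1.119, 0.492, 1.559, 0.0, 1.092, -0.106], 'qvel': [-0.0, -0.002, -0.002, 0.002, -0.001, -0.001], 'tau': [0.003, -61.264, -25.817, 0.069, 0.048, -0.0], 'eef_pos': [211.717, 587.792, 214.063], 'tcp_rot': [-3.141, -0.0, 2.796], 'ft_force': [0.502, 0.049, 0.182], 'moment': [0.015, -0.018, -0.047], 'grip_force': 0.0, 'opening': 1.004}
scene {'K': [[454.335, 0.0, 315.095], [0.0, 454.335, 201.973], [0.0, 0.0, 1.0]], 'extrinsics': [[0.816, -0.578, 0.016, -410.657], [0.335, 0.496, 0.801, -201.846], [-0.471, -0.648, 0.599, -950.588], [0.0, 0.0, 0.0, 1.0]]}
top {'K': [[378.761, 0.0, 319.993], [0.0, 378.761, 194.574], [0.0, 0.0, 1.0]], 'extrinsics': [[0.002, -1.0, 0.01, -43.234], [0.99, 0.004, 0.143, -454.176], [-0.143, 0.01, 0.99, -816.383], [0.0, 0.0, 0.0, 1.0]]}
wrist {'K': [[309.707, 0.0, 323.481], [0.0, 309.707, 194.629], [0.0, 0.0, 1.0]], 'extrinsics': [[0.339, 0.941, -0.001, -624.31], [-0.904, 0.325, -0.278, 30.501], [-0.261, 0.095, 0.961, -391.961], [0.0, 0.0, 0.0, 1.0]]}
```

View pics/scene0.png

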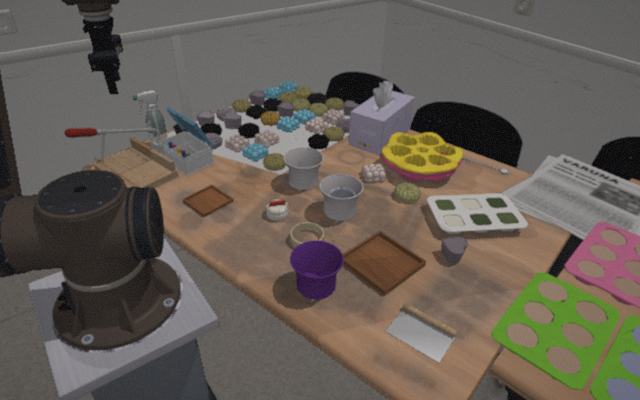

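View pics/top0.png

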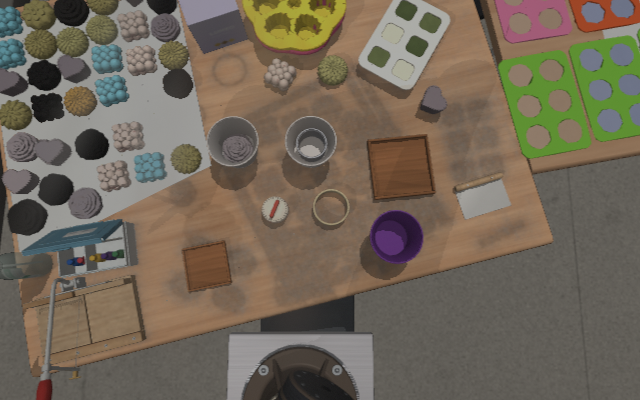

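The top view shows these candidates:
- **Canisters:** the left one at (233,142) has the rose soap. The right one at (311,142) has the steel ring. The purple one at (397,237) is a decoy.
- **Rings:** the steel ring in the canister at (311,145) is the target. The loose beige ring at (331,207) and the faint ring at (229,68) are decoys.
- **Trays:** there is a large one at (400,167) and a small one at (207,266), to be told apart by size.

I choose the canister at (311,142). Next I measure it and check it in a close crop.

```bash
cat > h.py <<'E'
from cell import env
import cv2, numpy as np
def onplane(n,px,z,c=None):
    c=c or env.get_calibration(n); K=np.array(c["K"]);E=np.array(c["extrinsics"]);R,t=E[:3,:3],E[:3,3]
    px=np.asarray(px,float).reshape(-1,2); u=(px-K[:2,2])/K[0,0]
    if n=="wrist":
        r=np.linalg.norm(u,axis=1)+1e-9; d=np.c_[u[:,0]*np.sin(r)/r,-u[:,1]*np.sin(r)/r,-np.cos(r)]
    else: d=np.c_[u[:,0],-u[:,1],-np.ones(len(u))]
    o=-R.T@t; d=d@R
    return (o+d*((z-o[2])/d[:,2])[:,None])[:,:2]
def circ(p):
    A=np.c_[2*p,np.ones(len(p))]; s=np.linalg.lstsq(A,(p**2).sum(1),rcond=None)[0]
    return s[:2],np.sqrt(s[2]+s[:2]@s[:2])
E
python3 - <<'E'
from h import *
im=cv2.imread("pics/top0.png"); hsv=cv2.cvtColor(im,cv2.COLOR_BGR2HSV)
print("px hsv canister rim/ wood/ tray",hsv[142,285:292].tolist(),hsv[180,330].tolist(),hsv[167,400].tolist())
g=(hsv[...,1]<60).astype(np.uint8)
for x,y in((233,142),(311,142)):
    m=np.zeros_like(g); m[y-32:y+33,x-36:x+37]=g[y-32:y+33,x-36:x+37]
    m=cv2.morphologyEx(m,cv2.MORPH_OPEN,np.ones((3,3)))
    c=max(cv2.findContours(m,cv2.RETR_EXTERNAL,cv2.CHAIN_APPROX_NONE)[0],key=cv2.contourArea)
    h=cv2.convexHull(c)[:,0]; p=onplane("top",h,82); print("can",x,circ(p),"span",np.ptp(p,0),cv2.minEnclosingCircle(p.astype(np.float32)))
b=((hsv[...,0]<14)&(hsv[...,1]>115)&(hsv[...,2]<150)).astype(np.uint8)
for x,y in((400,167),(207,266)):
    m=np.zeros_like(b); m[y-42:y+43,x-42:x+43]=b[y-42:y+43,x-42:x+43]
    m=cv2.morphologyEx(cv2.morphologyEx(m,cv2.MORPH_CLOSE,np.ones((3,3))),cv2.MORPH_OPEN,np.ones((5,5)))
    c=max(cv2.findContours(m,cv2.RETR_EXTERNAL,cv2.CHAIN_APPROX_NONE)[0],key=cv2.contourArea)
    print("tray",x,cv2.minAreaRect(onplane("top",c[:,0],16).astype(np.float32)))
cv2.imwrite("pics/crop0.png",np.hstack([cv2.resize(im[92:202,260:380],None,fx=4,fy=4,interpolation=cv2.INTER_CUBIC),cv2.resize(cv2.imread("pics/scene0.png")[160:240,300:380],(300,440))]))
E
```

```text
px hsv canister rim/ wood/ tray [[14, 30, 145], [17, 17, 137], [14, 24, 115], [15, 24, 106], [16, 28, 102], [12, 26, 99], [12, 27, 96]] [14, 75, 125] [12, 139, 110]
can 233 (array([560.22747498, 174.5264592 ]), np.float64(80.42403351832348)) span [135.22106159 134.35377229] ((566.8817749023438, 171.24058532714844), 85.38096618652344)
can 311 (array([564.65627655, -20.01852053]), np.float64(56.80516005538536)) span [113.421224   110.14774257] ((563.67431640625, -19.469066619873047), 58.13164138793945)
tray 400 ((524.4395141601562, -229.68301391601562), (142.4122314453125, 143.14205932617188), 6.185714244842529)
tray 207 ((296.9152526855469, 210.5782012939453), (95.21612548828125, 95.70452117919922), 11.27491569519043)
```

View pics/crop0.png

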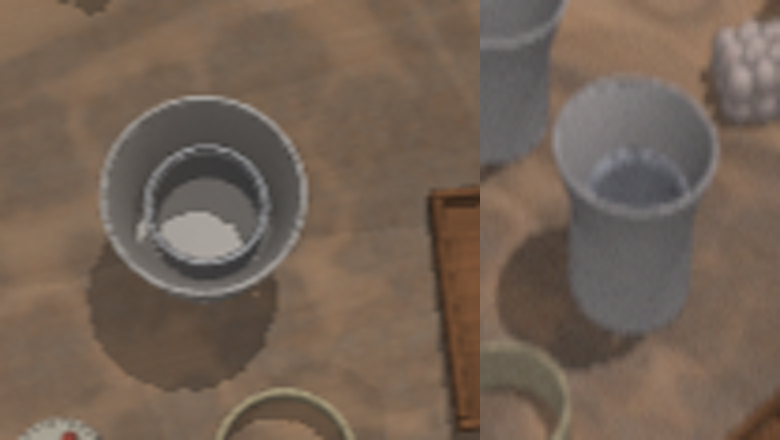

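The crop confirms the choice. The pale canister's rim is centred at about (311,141), and inside it is the steel ring's rim at about (311.5,143). The canister rim fits a 113 mm circle at z=82, and the tray at (524,-230) measures 142 x 143, so both match. I'm moving above the canister and turning to yaw π, so that tool x = -X and tool y = +Y.

step_arm([
  [[-40, -34, 0, -5, -1], [-80, -68, 0, -10, -1], [-120, -100, 0, -15, -1], [-158, -134, 0, -19.8, -1], [-196, -166, 0, -19.8, -1], [-228, -192, 0, -19.8, -1], [-260, -220, 0, -19.8, -1], [-290, -245, 0, -19.8, -1]],
])

```text
t: 0.82
eef_pos: [378.9, 297.5, 214.7]
tcp_rot: [3.142, 0.0, -3.142]
ft_force: [1.2, -0.3, 0.0]
opening: 0.495
grip_force: 0.0
```

step_arm([
  [[-20, -35, 0, 0, -1], [-40, -70, 0, 0, -1], [-60, -105, 0, 0, -1], [-80, -140, 0, 0, -1], [-100, -176, 0, 0, -1], [-120, -211, 0, 0, -1], [-140, -245, 0, 0, -1], [-158, -279, 0, 0, -1]],
])

```text
t: 1.48
eef_pos: [537.1, 18.2, 214.6]
tcp_rot: [3.141, 0.0, 3.141]
ft_force: [-0.3, 0.7, 0.5]
opening: 0.01
grip_force: 0.0
```

step_arm([
  [[0, 0, 0, 0, -1], [0, 0, 0, 0, -1], [0, 0, 0, 0, -1], [0, 0, 0, 0, -1]],
])

```text
t: 1.82
eef_pos: [535.8, 21.2, 214.6]
tcp_rot: [3.141, -0.0, -3.141]
ft_force: [-0.3, 0.0, 0.6]
opening: 0.011
grip_force: 0.0
```

```bash
python3 - <<'E'
from h import *
s=env.state(); print(s["eef_pos"],s["tcp_rot"],s["opening"])
c=env.get_calibration("wrist"); print(np.round(c["extrinsics"],4).tolist())
im=env.read_camera("wrist"); cv2.imwrite("pics/w1.png",im)
E
```

```text
[535.7994284   21.22945177 214.58986232] [ 3.14131743e+00 -4.60258248e-04 -3.14085028e+00] 0.011286085797795282
[[-0.0008, 1.0, -0.0, -20.9727], [-0.9608, -0.0008, -0.2771, 545.1285], [-0.2771, -0.0002, 0.9608, -243.1047], [0.0, 0.0, 0.0, 1.0]]
```

View pics/w1.png

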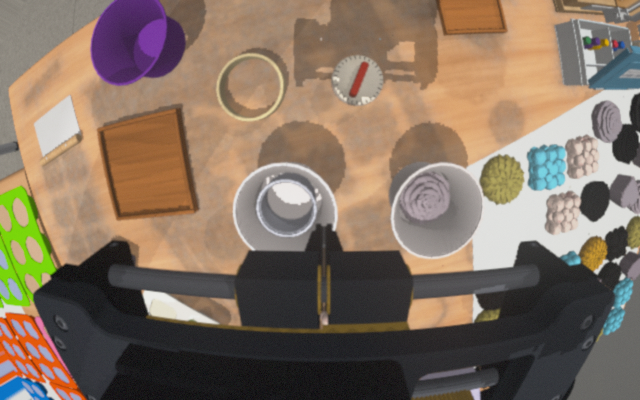

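The wrist view shows the steel ring's rim centred near (287,206) inside the pale canister at (285,210). The soap canister is at (437,208). I'll fit the ring's rim by its edges in both views at z=53, and the canister rim at z=82.

```bash
cat >> h.py <<'E'
def rim(n,im,c0,z,R,c=None,band=7,it=4):
    """edge points of a circle of radius R about world guess c0 at height z: strongest gradient along each radius"""
    c=c or env.get_calibration(n); K=np.array(c["K"]);E=np.array(c["extrinsics"])
    g=cv2.GaussianBlur(cv2.cvtColor(im,cv2.COLOR_BGR2GRAY),(3,3),0).astype(np.float32)
    th=np.radians(np.arange(0,360,3)); rr=np.arange(R-band,R+band+.1,.25)
    c0=np.array(c0,float)
    for _ in range(it):
        P=c0+rr[None,:,None]*np.stack([np.cos(th),np.sin(th)],-1)[:,None]
        W=np.concatenate([P,np.full(P.shape[:2]+(1,),z)],-1)@E[:3,:3].T+E[:3,3]
        q=np.stack([W[...,0],-W[...,1],-W[...,2]],-1)
        if n=="wrist":
            h=np.hypot(q[...,0],q[...,1]); a=np.arctan2(h,q[...,2])/h; u=q[...,:2]*a[...,None]
        else: u=q[...,:2]/q[...,2:]
        u=u*K[0,0]+K[:2,2]
        v=cv2.remap(g,u[...,0].astype(np.float32),u[...,1].astype(np.float32),cv2.INTER_LINEAR)
        d=np.abs(np.gradient(v,axis=1)); k=d[:,2:-2].argmax(1)+2
        pts=P[np.arange(len(th)),k]; keep=np.ones(len(th),bool)
        for _ in range(4):
            s,r=circ(pts[keep]); e=np.abs(np.linalg.norm(pts-s,axis=1)-r); keep=e<max(1.5,1.5*np.median(e))
        c0=s
    return s.round(1),round(float(r),1),int(keep.sum())
E
python3 - <<'E'
from h import *
t=cv2.imread("pics/top0.png"); w=cv2.imread("pics/w1.png")
print("guess",onplane("top",[311.5,142.8],53),onplane("wrist",[287,206],53),onplane("top",[311,141],82),onplane("wrist",[285,212],82))
for n,im,p in(("top",t,(311.5,142.8)),("wrist",w,(287,206))):
    g=onplane(n,p,53)[0]
    for R in (30,35): print(n,"ring",R,rim(n,im,g,53,R))
    print(n,"can",rim(n,im,(564,-20),82,55))
E
```

```text
guess [[568.09400585 -22.35995155]] [[565.64226691 -19.71267847]] [[563.76766643 -21.65166864]] [[562.67919821 -18.44271934]]
top ring 30 (array([565.9, -22.4]), 32.0, 94)
top ring 35 (array([565.8, -22.3]), 32.0, 87)
top can (array([563.1, -19.7]), 53.7, 92)
wrist ring 30 (array([568.9, -21.3]), 34.8, 94)
wrist ring 35 (array([568.9, -21.3]), 34.8, 92)
wrist can (array([562.9, -18.9]), 52.7, 68)
```

Both views agree: the ring centre is at about (567,-22), radius 32–35. The canister centre is at (563,-19.5). I'm moving over the ring and lowering with the fingers shut.

step_arm([
  [[-16, -22, 0, 0, -1], [-31.2, -43.2, 0, 0, -1], [-31.2, -43.2, 30, 0, -1], [-31.2, -43.2, 60, 0, -1], [-31.2, -43.2, 90, 0, -1], [-31.2, -43.2, 115, 0, -1], [-31.2, -43.2, 130, 0, -1], [-31.2, -43.2, 130, 0, -1]],
])

```text
t: 2.53
eef_pos: [565.9, -21.6, 81.9]
tcp_rot: [3.141, -0.005, -3.14]
ft_force: [0.7, -0.2, -0.3]
opening: 0.003
grip_force: 0.0
```

step_arm([
  [[0, 0, 12, 0, -1], [0, 0, 24, 0, -1], [0, 0, 36, 0, -1], [0, 0, 44, 0, -1], [0, 0, 48, 0, -1], [0, 0, 48, 0, -1], [0, 0, 48, 0, -1]],
])

```text
t: 3.12
eef_pos: [567.9, -22.7, 37.3]
tcp_rot: [-3.142, 0.001, -3.141]
ft_force: [1.0, 0.4, -0.0]
opening: 0.005
grip_force: 0.0
```

```bash
python3 - <<'E'
from h import *
s=env.state(); print(s["eef_pos"],s["tcp_rot"],s["opening"],s["ft_force"])
a=env.read_camera("wrist"); b=env.read_camera("scene")
cv2.imwrite("pics/w2.png",np.hstack([a[80:330,170:470],cv2.resize(b[110:235,270:420],(300,250))]))
E
```

```text
[567.85865267 -22.6725234   37.25875757] [-3.14155989e+00  6.79691776e-04 -3.14138562e+00] 0.004787612108170372 [ 1.00108948  0.38172979 -0.01094394]
```

View pics/w2.png

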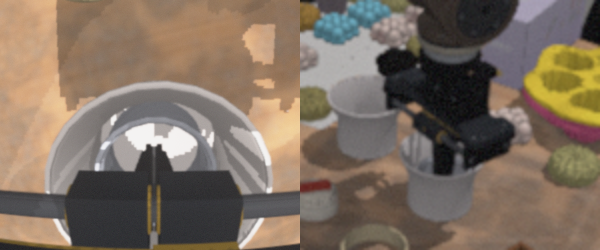

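In the picture, the fingers at (155,175) are within the ring's rim and clear of it. Lowering 2 mm more, then opening against the wall.

step_arm([
  [[0, 0, 2, 0, -1], [0, 0, 2, 0, -0.4], [0, 0, 2, 0, -0.2], [0, 0, 2, 0, 0], [0, 0, 2, 0, 0.2], [0, 0, 2, 0, 0.2], [0, 0, 2, 0, 0.2], [0, 0, 2, 0, 0.2]],
])

```text
t: 3.88
eef_pos: [567.6, -22.9, 34.6]
tcp_rot: [3.141, -0.0, 3.141]
ft_force: [-0.3, 0.4, 0.5]
opening: 0.439
grip_force: 0.2
```

step_arm([
  [[0, 0, 0, 0, 0.6], [0, 0, 0, 0, 0.6], [0, 0, 0, 0, 0.6], [0, 0, 0, 0, 0.6]],
])

```text
t: 4.22
eef_pos: [567.5, -22.9, 34.6]
tcp_rot: [3.141, -0.0, 3.141]
ft_force: [0.0, -1.1, -0.9]
opening: 0.478
grip_force: 27.8
```

It's holding with 27.8 N. Lifting gently.

step_arm([
  [[0, 0, -2, 0, 0.6], [0, 0, -5, 0, 0.6], [0, 0, -10, 0, 0.6], [0, 0, -16, 0, 0.6], [0, 0, -24, 0, 0.6], [0, 0, -32, 0, 0.6], [0, 0, -40, 0, 0.6], [0, 0, -48, 0, 0.6]],
])

```text
t: 4.88
eef_pos: [567.7, -22.9, 83.8]
tcp_rot: [-3.142, 0.001, 3.141]
ft_force: [-0.8, -0.2, -0.5]
opening: 0.478
grip_force: 27.8
```

step_arm([
  [[0, 0, -10, 0, 0.6], [0, 0, -20, 0, 0.6], [0, 0, -32, 0, 0.6], [0, 0, -45, 0, 0.6], [0, 0, -58, 0, 0.6], [0, 0, -70, 0, 0.6], [0, 0, -75, 0, 0.6], [0, 0, -75, 0, 0.6]],
])

```text
t: 5.55
eef_pos: [568.0, -22.9, 159.1]
tcp_rot: [-3.141, 0.002, 3.141]
ft_force: [0.0, -0.1, -0.4]
opening: 0.479
grip_force: 27.8
```

```bash
python3 - <<'E'
from h import *
s=env.state(); print(s["eef_pos"],s["tcp_rot"],s["opening"],s["ft_force"],s["grip_force"])
a=env.read_camera("wrist"); b=env.read_camera("scene"); t=env.read_camera("top"); cv2.imwrite("pics/t3.png",t); cv2.imwrite("pics/w3full.png",a)
cv2.imwrite("pics/w3.png",np.hstack([a[80:380,70:470],cv2.resize(b[80:230,270:470],(400,300))]))
E
```

```text
[568.02460655 -22.94051248 159.14109712] [-3.14129762e+00  2.35484774e-03  3.14142725e+00] 0.4790453795833433 [ 0.0197739  -0.12576323 -0.37778538] 27.808473464974668
```

View pics/w3.png

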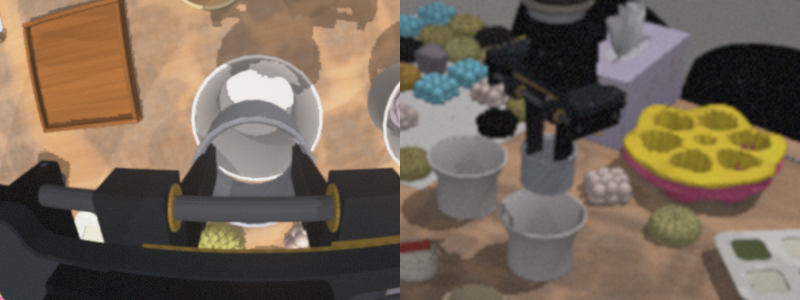

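The ring hangs level on the two fingers, at about (548,165) in the right half. Its canister still stands at (540,235). Carrying it over the tray at moderate speed.

step_arm([
  [[2, -10, 0, 0, 0.6], [6, -28, 0, 0, 0.6], [11, -50, 0, 0, 0.6], [16, -75, 0, 0, 0.6], [21, -100, 0, 0, 0.6], [26, -125, 0, 0, 0.6], [31, -148, 0, 0, 0.6], [35, -168, 0, 0, 0.6]],
])

```text
t: 6.37
eef_pos: [531.6, -192.9, 157.0]
tcp_rot: [3.141, -0.001, 3.141]
ft_force: [0.4, 0.0, -0.7]
opening: 0.477
grip_force: 27.8
```

step_arm([
  [[4, -17, 0, 0, 0.6], [7, -30, 0, 0, 0.6], [8, -37, 0, 0, 0.6], [8, -39, 0, 0, 0.6], [8, -39, 0, 0, 0.6], [8, -39, 0, 0, 0.6]],
])

```text
t: 6.87
eef_pos: [524.6, -229.3, 157.5]
tcp_rot: [3.141, -0.0, -3.141]
ft_force: [-0.1, -0.7, -1.1]
opening: 0.48
grip_force: 27.8
```

```bash
python3 - <<'E'
from h import *
s=env.state(); print(s["eef_pos"],s["tcp_rot"],s["opening"],s["grip_force"],s["ft_force"])
c=env.get_calibration("wrist"); E=np.array(c["extrinsics"]); K=np.array(c["K"])
a=env.read_camera("wrist"); b=env.read_camera("scene")
x,y,z=s["eef_pos"]
hsv=cv2.cvtColor(a,cv2.COLOR_BGR2HSV)
m=((hsv[...,0]<14)&(hsv[...,1]>115)&(hsv[...,2]<190)).astype(np.uint8)
m=cv2.morphologyEx(m,cv2.MORPH_OPEN,np.ones((5,5)))
k=max(cv2.findContours(m,cv2.RETR_EXTERNAL,cv2.CHAIN_APPROX_NONE)[0],key=cv2.contourArea)
print(cv2.boundingRect(k),"tray visible part",cv2.minAreaRect(onplane("wrist",k[:,0],16,c).astype(np.float32)))
hsv=cv2.cvtColor(cv2.imread("pics/w3full.png"),cv2.COLOR_BGR2HSV)
cv2.imwrite("pics/w4.png",np.hstack([a[80:380,120:520],cv2.resize(b[130:310,280:520],(400,300))]))
E
```

```text
[ 524.61344361 -229.29523388  157.46855051] [ 3.14118064e+00 -2.08634168e-04 -3.14143894e+00] 0.48021081222369005 27.808916219801176 [-0.14488409 -0.66853603 -1.13598852]
(256, 145, 5, 7) tray visible part ((485.3245849609375, -296.268310546875), (4.232302188873291, 6.300423622131348), 87.87566375732422)
```

View pics/w4.png

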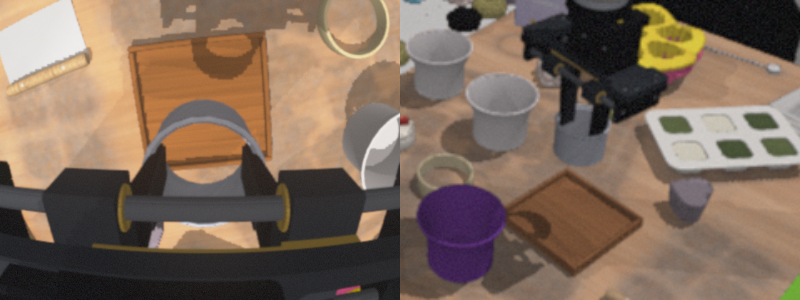

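```bash
python3 - <<'E'
from h import *
p=onplane("wrist",[[250,127],[385,113],[390,237]],16); print(p, (p[0]+p[2])/2, np.linalg.norm(p[0]-p[1]),np.linalg.norm(p[1]-p[2]))
E
```

```text
[[ 463.57932864 -303.81455389]
 [ 449.56784474 -166.99162782]
 [ 584.36538554 -154.64663806]] [ 523.97235709 -229.23059598] 137.5384847282968 135.3616481063421
```

step_arm([
  [[0, 0, 15, 0, 0.6], [0, 0, 35, 0, 0.6], [0, 0, 55, 0, 0.6], [0, 0, 75, 0, 0.6], [0, 0, 90, 0, 0.6], [0, 0, 100, 0, 0.6], [0, 0, 105, 0, 0.6], [0, 0, 105, 0, 0.6]],
])

```text
t: 7.63
eef_pos: [524.5, -229.4, 51.9]
tcp_rot: [3.141, -0.001, -3.141]
ft_force: [0.5, -0.4, -0.2]
opening: 0.48
grip_force: 27.8
```

The tray centre is confirmed at (524,-229). The ring's underside is about 16 mm above the tray floor, so I'm easing it down slowly.

step_arm([
  [[0, 0, 3, 0, 0.6], [0, 0, 6, 0, 0.6], [0, 0, 9, 0, 0.6], [0, 0, 11, 0, 0.6], [0, 0, 12.5, 0, 0.6], [0, 0, 13.5, 0, 0.6], [0, 0, 14, 0, 0.6], [0, 0, 14, 0, 0.6]],
])

```text
t: 8.3
eef_pos: [524.5, -229.9, 38.6]
tcp_rot: [3.142, 0.0, 3.141]
ft_force: [-0.1, -0.3, -0.9]
opening: 0.478
grip_force: 27.8
```

step_arm([
  [[0, 0, 0.5, 0, 0.6], [0, 0, 1, 0, 0.6], [0, 0, 1.5, 0, 0.6], [0, 0, 1.5, 0, 0.6]],
])

```text
t: 8.63
eef_pos: [524.5, -229.9, 37.0]
tcp_rot: [3.142, -0.0, 3.141]
ft_force: [-0.1, -0.1, -1.4]
opening: 0.479
grip_force: 27.8
```

step_arm([
  [[0, 0, 0.5, 0, 0.6], [0, 0, 1, 0, 0.6], [0, 0, 1, 0, 0.6]],
])

```text
t: 8.88
eef_pos: [524.5, -229.9, 36.0]
tcp_rot: [3.141, -0.0, 3.141]
ft_force: [-0.2, -0.2, -0.4]
opening: 0.482
grip_force: 27.8
```

step_arm([
  [[0, 0, 0.4, 0, 0.6], [0, 0, 0.4, 0, 0.6], [0, 0, 0.4, 0, 0.6]],
])

```text
t: 9.13
eef_pos: [524.5, -229.9, 35.7]
tcp_rot: [3.142, 0.0, 3.141]
ft_force: [-0.2, 0.2, -0.6]
opening: 0.482
grip_force: 27.8
```

step_arm([
  [[0, 0, 0.4, 0, 0.6], [0, 0, 0.4, 0, 0.6], [0, 0, 0.4, 0, 0.6]],
])

```text
t: 9.38
eef_pos: [524.6, -229.9, 35.5]
tcp_rot: [3.142, 0.0, 3.141]
ft_force: [-0.6, 0.6, 2.4]
opening: 0.477
grip_force: 28.0
```

step_arm([
  [[0, 0, 0.4, 0, 0.6], [0, 0, 0.4, 0, 0.6], [0, 0, 0.4, 0, 0.6]],
])

```text
t: 9.63
eef_pos: [524.6, -229.9, 35.4]
tcp_rot: [-3.141, 0.0, 3.141]
ft_force: [-2.4, 0.6, 8.0]
opening: 0.479
grip_force: 28.1
```

```bash
python3 - <<'E'
from h import *
s=env.state(); print(s["eef_pos"],s["ft_force"],s["opening"])
a=env.read_camera("wrist"); b=env.read_camera("scene")
cv2.imwrite("pics/w5.png",np.hstack([a[80:380,120:520],cv2.resize(b[190:310,320:480],(400,300),interpolation=cv2.INTER_CUBIC)]))
E
```

```text
[ 524.59055723 -229.90066017   35.44427159] [-2.37516672  0.63942376  7.98154319] 0.47866526087176403
```

View pics/w5.png

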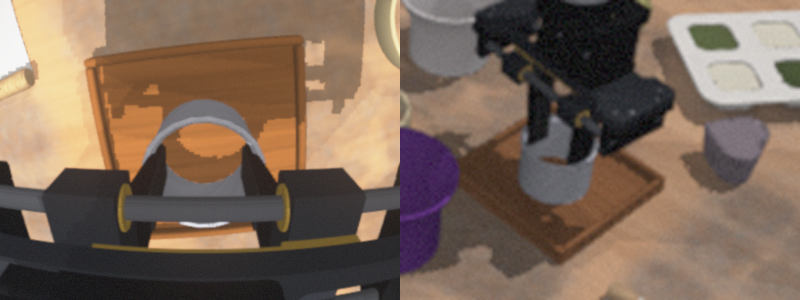

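The ring stands in the middle of the tray at (558,165), touching down with 8 N at the expected height. I'm easing off, releasing and withdrawing straight up.

step_arm([
  [[0, 0, -0.6, 0, 0.6], [0, 0, -0.6, 0, -0.2], [0, 0, -0.6, 0, -0.5], [0, 0, -0.6, 0, -0.8], [0, 0, -0.6, 0, -0.8], [0, 0, -0.6, 0, -0.8], [0, 0, -0.6, 0, -0.8], [0, 0, -0.6, 0, -0.8]],
])

```text
t: 10.4
eef_pos: [524.5, -229.9, 35.4]
tcp_rot: [3.141, -0.0, 3.141]
ft_force: [1.0, -0.4, 0.3]
opening: 0.365
grip_force: 0.0
```

step_arm([
  [[0, 0, -4, 0, -0.8], [0, 0, -10, 0, -0.8], [0, 0, -22, 0, -0.8], [0, 0, -40, 0, -0.8], [0, 0, -65, 0, -0.8], [0, 0, -90, 0, -0.8], [0, 0, -115, 0, -0.8], [0, 0, -125, 0, -0.8]],
])

```text
t: 11.07
eef_pos: [525.4, -230.3, 164.1]
tcp_rot: [-3.139, 0.004, 3.141]
ft_force: [-0.9, -0.1, 0.3]
opening: 0.1
grip_force: 0.0
```

step_arm([
  [[25, 40, -10, 0, -0.8], [50, 80, -10, 0, -0.8], [75, 120, -10, 0, -0.8], [75, 120, -10, 0, -0.8], [75, 120, -10, 0, -0.8], [75, 120, -10, 0, -0.8]],
])

```text
t: 11.57
eef_pos: [449.5, -109.4, 170.8]
tcp_rot: [-3.141, 0.001, -3.14]
ft_force: [-0.6, -0.7, 0.5]
opening: 0.099
grip_force: 0.0
```

```bash
python3 - <<'E'
from h import *
s=env.state(); print(s["t"],s["eef_pos"],s["ft_force"],s["opening"])
a=env.read_camera("top"); b=env.read_camera("scene")
print("ring",rim("top",a,(524,-230),54,33),"can",rim("top",a,(563,-19.5),82,55))
cv2.imwrite("pics/w6.png",np.hstack([cv2.resize(a[80:260,200:440],(400,300)),cv2.resize(b[130:310,280:520],(400,300),interpolation=cv2.INTER_CUBIC)]))
E
```

```text
11.5667 [ 449.53012294 -109.37749985  170.83801173] [-0.63813382 -0.66797373  0.49080628] 0.0987637853174803
ring (array([ 524.5, -232.6]), 30.4, 88) can (array([562.7, -23.1]), 55.4, 79)
```

View pics/w6.png

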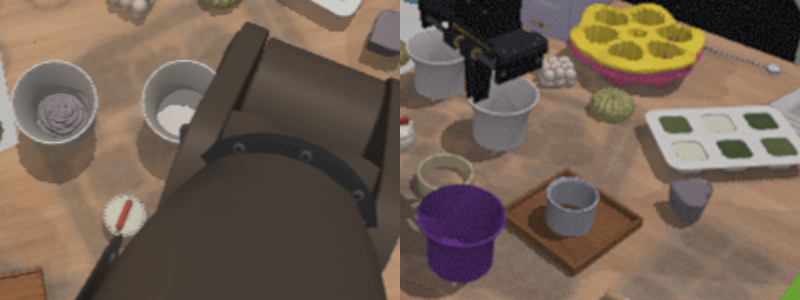

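The ring stands flat in the tray at (571,207). Both canisters stand upright where they were, and the robot touches nothing. Handing in.

```bash
python3 -c "
from cell import env
print(env.job_done())"
```

```text
the job is handed in; nothing more can be done
None
```

I lifted the steel ring cutter out from the inside and set it standing flat in the middle of the 142 mm wooden tray; both canisters look unmoved in the last camera view, and I handed the job in at about 12 s (the judge gave no result).

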